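# Clamp a reagent bottle with the torque-limiting knob

### The job

Stand the tallest of the three small reagent bottles upright in the nest of the bottle clamp, gently and fully down, and let it go. Then turn the clamp's knob clockwise until its slip clutch clicks, stopping at the first or second click so that the cam holds the bottle, and let go of the knob. Leave the other two bottles where they stand.

Things in the scene. Friction and masses are not known exactly. Their poses are not given: they have to be found in the camera images.
- bottle_tall_mid (a point): centre (half-way up, 35.5 mm above its foot) of the tallest small reagent bottle: round, 71 mm tall, body 34 mm in diameter, screw cap 23 mm in diameter over the top 16 mm; about 70 g, loose. The point's z axis is the bottle's axis.
- bottle_middle_mid (a point): centre (half-way up) of another small reagent bottle, 63 mm tall, 34 mm in diameter; stays where it is.
- bottle_short_mid (a point): centre (half-way up) of the third small reagent bottle, 59 mm tall, 34 mm in diameter; stays where it is.
- clamp: bottle clamp fixed to the table: plate 148 x 84 x 12 mm, nest at its -x end, knob on an upright shaft (axis x = +18 mm, y = 0) towards +x, behind it a post 84 mm high (x = 58 to 70 mm). Origin: centre of the plate's underside, z up. The knob's top is 122 mm up, beside the bottle, so a hand holding the bottle should close along the clamp's y.
- nest (a point): where to stand the bottle: point on the nest's floor, 12 mm above the table, axes as the clamp's. Side walls 22 mm high, 38 mm apart in y (2 mm free each side). A fixed 23 mm high backstop stands 21 to 25 mm towards -x (setting varies). Towards +x at least 4 mm is free to the opened cam. Tightening pushes the bottle 4 to 8 mm to -x, against the backstop.
- cam: steel cam disc (56 mm across, 18 to 30 mm above the table, centre 10 mm off the axis) on the knob's shaft. Origin: on the shaft axis at table height; its x axis points to the disc's centre, along clamp +x when fully open. Turns clockwise from above onto the bottle with some drag (0.15 N m); jams on it after 0.9 to 2.5 rad, an amount not known beforehand.
- knob: round grey knob, 44 mm across, 96 to 122 mm above the table; origin on its axis at its underside, x along the mark on its top. Turns the cam until that jams; then the torque climbs to about 0.4 N m and the ratchet clutch slips: over the tooth's top after 0.2 rad, clicking home at 0.39 rad with little torque; second click at 0.79, third at 1.18. Stays as left: may be regrasped.
Mind the look-alikes: they are no part of the job. Leave any brown or pink look-alike of the clamp alone.

How it is judged:
On the way, in this order (a step that is already met when the one before it is completed fails the run):
1. the tallest bottle stands upright on the nest's floor, let go, the clutch not yet slipped (horizontal distance between bottle_tall_mid and nest below 0.013 m and z of bottle_tall_mid in the frame of nest below 0.039 m and angle between bottle_tall_mid's own z axis and vertical below 0.1 rad and contact force between the fingers and bottle_tall below 0.1 N and angle between the x axis of knob and the x axis of cam, either way round below 0.12 rad), for 0.2 s.
2. the knob's clutch has clicked (angle between the x axis of knob and the x axis of cam, either way round above 0.22 rad), for 0.1 s.
At the end, for the whole second after the job is handed in: The tallest bottle stands in the nest within 13 mm of the nest point, upright within 0.1 rad, foot within 3.5 mm of the floor; the cam presses on it with over 1 N; the knob has slipped 0.22 to 0.95 rad past the cam (one or two clicks); the other bottles are within 20 mm of their starts (horizontal distance between bottle_tall_mid and nest below 0.013 m and z of bottle_tall_mid in the frame of nest below 0.039 m and angle between bottle_tall_mid's own z axis and vertical below 0.1 rad and contact force between cam and bottle_tall above 1 N and angle between the x axis of knob and the x axis of cam, either way round between 0.22 and 0.95 rad and distance of each of bottle_short_mid, bottle_middle_mid from where it was at the start of the episode below 0.02 m); the robot touches nothing.
It fails at once if the clutch is driven on towards a third click (angle between the x axis of knob and the x axis of cam, either way round above 0.95 rad).
It fails at once if the hand forces the bottle into the clamp (more than 45 N between bottle and clamp while the fingers hold the bottle) (contact force between bottle_tall and clamp above 45 N and contact force between the fingers and bottle_tall above 0.1 N).
It fails at once if another bottle is moved by more than 20 mm (distance of any of bottle_short_mid, bottle_middle_mid from where it was at the start of the episode above 0.02 m).
It also fails if it takes over 72 s, if anything falls off the work surface, if the arm or the gripper's body presses on something with over 40 N, if the wrist force passes 120 N, or if a joint passes its speed limit or range.

### The arm

A 7-joint arm with a two-finger parallel gripper is mounted at the origin on a cart in front of the work surface, level with it; the furniture and walls round the work are solid. World frame = base frame: x ahead of the robot, y to its left, z up, the work surface at z = 0. Lengths are in m, angles in rad, forces in N, time in s.
With the tool pointing down it reaches from about 0.4 to 0.85 m from the base axis. Payload 10.4 kg.
Tool frame: the origin (TCP) lies midway between the tips of the shut fingers; the grasp point (between the pads) lies 19 mm behind it; z points along the fingers, y is the line along which they close (so a half turn about z gives the same grasp; the last joint's range is limited). The gripper opens to 85 mm and grips with 20 to 120 N. Pads are 22 mm wide; open, the fingers measure 114 mm over their backs; the gripper's body (76 mm by 85 mm) begins 54 mm behind the grasp point. The pads swing forward as they close: fully open they stand 13 mm farther back than shut.
Start: joints at [-1.312, 0.332, -0.065, 1.46, 0.022, 1.35, -0.088], TCP at [0.174, 0.6, 0.231] pointing down, gripper open.
Joint ranges: [-2.6, 2.6], [-0.5, 2.12], [-1.47, 1.34], [0.16, 2.42], [-1.27, 4.41], [0.06, 2.06], [-2.6, 2.6]. Speed limits (rad/s): [2.22, 2.22, 2.79, 2.79, 3.14, 3.14, 3.14].

### API

Orientations are given as a unit quaternion [x, y, z, w].
In Python, from workcell import monitor, eyes, manip gives the robot as it stands.
- The arm moves only by the tool send_rows, never from a script. Its arguments are lists of equal length, an entry for each row: "offset": the shift along the tool's x, y, z in mm, a list of three; "roll": the turn about the tool's z in rad. In form: {"offset": [[tx, ty, tz], ...], "roll": [roll, ...]}. A call has exactly 5 rows; each row is the pose to reach, as a shift and turn from the pose commanded when the call began, along the tool's axes at that moment; what a row does not reach only later rows make up. A row lasts 1/12 s, in which the tool goes at most 41.7 mm and 7.16 degrees, less where a joint would pass 70% of its speed; a pose out of reach is approached as far as the arm can. A call with a gripper value outside its range is refused whole. "jaw" is the opening, from 0 (shut) to 1 (fully open), set as the call begins (left out, the last holds). The fingers move at their own pace and stop on an object; "newtons" is the grip in N (left out, the last holds). Time passes only in rows, so rows that repeat a pose let the fingers close, or fill a call up. It gives the time, the measured TCP pose, the force and the opening at its end, in the units of the state.
- monitor.get_obs(): the state, without advancing time (a new reading comes with each control period).
- eyes.camera(name): name is "scene" or "top" or "wrist"; returns (picture, depth): 400x640x3 uint8, blue, green, red; 400x640 float32, m along the optical axis (not along the pixel's ray), 0 where there is no reading.
- eyes.camera_params(name): a dict with "fovy" (degrees; the focal length in pixels is half the picture's height over the tangent of half this angle, whatever the lens; pixels are square), "cx", "cy" (the principal point, pixels), "k1" (the pictures are not rectified: a ray, as slopes to the right and down, at radius r is drawn at 1 + k1 r^2 times it, then the intrinsics apply), "R" (3x3) and "t" (3): a world point X has camera coordinates R X + t. Camera axes: x right, y down, z forward; pixel columns grow to the right and rows downward; lengths in m; the calibration is good to about 2 mm. A picture is of the moment at which its call begins: read the wrist's pose just before it. camera_params takes no time and is no camera call; for the wrist camera it gives the pose at the moment of the call.
- manip.hand_in(): hands the job in, once; it reports no verdict.
The state is a dict: "clock": time; "joint_pos": joint angles; "joint_velocities": joint speeds; "tau": joint torques, N m; "position": TCP position; "ee_rot": TCP orientation; "ft_force": force on the tool from outside, world axes, zero at the start; "torque": the same for the moment, N m; "grip_width": opening from 0.0 (shut) to 1.0 (fully open).
Only numpy, scipy, OpenCV 4.12 (cv2) and the standard library are available. Lean on these libraries where they do the work, as an engineer would, in place of code of your own. Each camera call takes 0.05 s, during which the arm holds its last target. There are 200 camera calls.

## Working session

There is one attempt and no reset: what is moved stays moved. The work goes in short steps, Python scripts to look and compute and a tool call to move; the robot and the scene stay as the last step left them, time stands still between calls to the robot, and variables do not carry over. Pictures are saved under pics/ and viewed, on a budget of 10 in all, crops included, one or two more only if the job needs it, and the job is handed in when it is done.

Besides the shell and the picture viewer there is one more tool, called after "Emit:" in YAML: its name, and indented under it one key for each argument. send_rows: Moves the arm, as the interface text tells. Its arguments: {"type":"object","properties":{"offset":{"type":"array"},"roll":{"type":"array"},"jaw":{"type":"number"},"newtons":{"type":"number"}},"required":["offset","roll"]}

```bash
mkdir -p pics; ls
cat > h.py <<'E'
import numpy as np, cv2
from workcell import monitor, eyes, manip
def snap(n):
    P=eyes.camera_params(n); im,d=eyes.camera(n); return im,d,P
def cloud(d,P):
    f=200/np.tan(np.radians(P["fovy"])/2); K=np.array([[f,0,P["cx"]],[0,f,P["cy"]],[0,0,1]])
    v,u=np.mgrid[:400,:640]; px=np.stack([u,v],-1).reshape(-1,1,2).astype(np.float64)
    xn=cv2.undistortPointsIter(px,K,np.array([P["k1"],0,0,0.]),None,None,(3,40,1e-9)).reshape(400,640,2)
    c=np.dstack([xn*d[...,None],d]); 
    return (c-np.array(P["t"]))@np.array(P["R"])
E
python3 - <<'E'
from h import *
o=monitor.get_obs(); print(o)
for n in("scene","top"):
    im,d,P=snap(n); np.savez(f"{n}.npz",im=im,d=d,X=cloud(d,P)); cv2.imwrite(f"pics/{n}0.png",im); print(n,P)
E
```

```text
pics
{'clock': 0.0, 'joint_pos': array([-1.31157532,  0.33290088, -0.06468823,  1.46098198,  0.02159144,
        1.3498587 , -0.08852251]), 'joint_velocities': array([ 0.00064357,  0.00050388, -0.00035984,  0.0019457 ,  0.00057622,
        0.00092579, -0.00119971]), 'tau': array([ 3.75628006e-04, -6.25458956e+01,  4.92602284e-02, -3.91598618e+01,
        1.62184919e-02,  1.00281290e-02,  5.22147479e-05]), 'position': array([0.17371905, 0.5999755 , 0.23047836]), 'ee_rot': array([ 1.40451385e-01,  9.90087309e-01, -7.23425266e-04, -7.11881487e-05]), 'ft_force': array([-0.3675961 ,  0.6987732 ,  0.45486735]), 'torque': array([ 0.01186463, -0.05116757,  0.00267042]), 'grip_width': 1.001856838977168}
scene {'fovy': 57.911819002244734, 'cx': 320.40798415432295, 'cy': 198.42242948748498, 'k1': -0.03250108923732427, 'R': array([[ 0.80968646, -0.58643037, -0.0225225 ],
       [-0.27919721, -0.35116433, -0.89371837],
       [ 0.5161945 ,  0.72991988, -0.44806272]]), 't': array([-0.38013756,  0.23245308,  0.59164078])}
top {'fovy': 47.50897433061721, 'cx': 324.3027407919997, 'cy': 197.52635870649755, 'k1': -0.0019194530819645389, 'R': array([[-0.00977894, -0.9998677 , -0.01299849],
       [-0.99346713,  0.01119275, -0.11356837],
       [ 0.11369883,  0.011803  , -0.99344515]]), 't': array([0.0564442 , 0.51953653, 1.0198924 ])}
```

View pics/scene0.png

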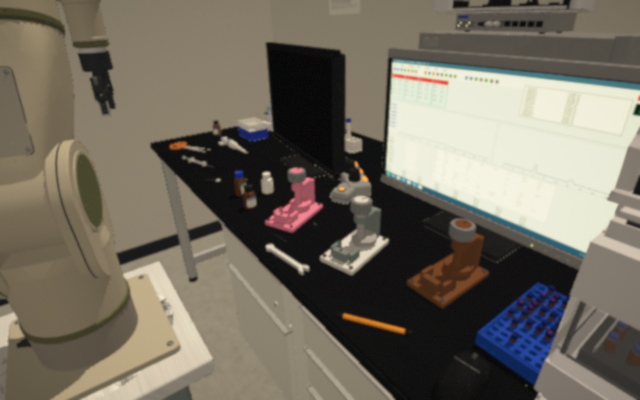

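View pics/top0.png

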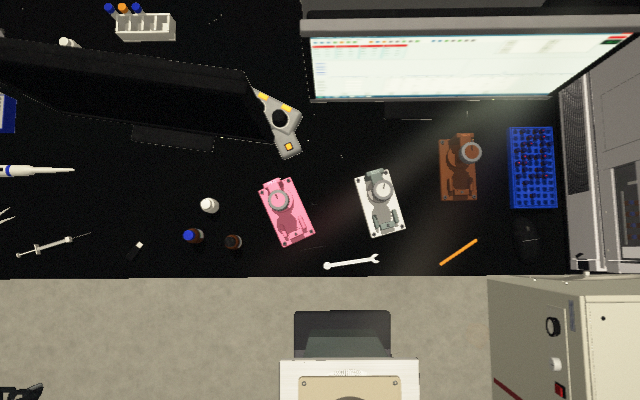

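The top view shows bottles at (209,205) white, (193,236) blue cap and (233,242) dark cap. The clamps are pink (287,211), white/grey (380,202) and brown (459,167), and the white/grey one fits. Next I'll measure heights and enlarge crops.

Run:
```python
from h import *
for n,boxes in (("top",dict(w=(195,192,224,220),b=(178,222,208,250),k=(221,228,247,255))),("scene",dict(w=(255,165,277,197),b=(228,165,248,200),k=(240,178,260,212)))):
    z=np.load(n+".npz"); X=z["X"]; 
    print(n,"table z",np.median(X[260:270,200:240,2]) if n=="top" else "")
    for k,(a,b,c,e) in boxes.items():
        p=X[b:e,a:c].reshape(-1,3); p=p[(p[:,2]>.01)&(p[:,2]<.12)]
        t=p[p[:,2]>p[:,2].max()-.008]
        m=p[p[:,2]<.045]
        print(k,len(p),"maxz",np.sort(p[:,2])[-6:].round(4),"topmean",t.mean(0).round(4),len(t),"body", m.min(0).round(3),m.max(0).round(3))
im=np.load("top.npz")["im"]; s=np.load("scene.npz")["im"]
A=cv2.resize(im[180:265,165:420],None,fx=3.1,fy=3.1,interpolation=2)
B=cv2.resize(s[150:290,215:400],None,fx=2.3,fy=2.3,interpolation=2)
o=np.zeros((A.shape[0]+B.shape[0],800,3),np.uint8);o[:A.shape[0],:A.shape[1]]=A;o[A.shape[0]:,:B.shape[1]]=B
cv2.imwrite("pics/crop1.png",o); print(o.shape)
```

```text
top table z -0.0014658960013773205
w 207 maxz [0.061  0.0614 0.0616 0.0621 0.0621 0.0629] topmean [0.5059 0.3185 0.0582] 75 body [0.49  0.302 0.01 ] [0.522 0.332 0.044]
b 242 maxz [0.0728 0.0728 0.0731 0.0733 0.0733 0.0737] topmean [0.4364 0.3521 0.0703] 87 body [0.421 0.335 0.01 ] [0.453 0.364 0.045]
k 203 maxz [0.0646 0.0648 0.0648 0.065  0.0654 0.0655] topmean [0.4208 0.2624 0.062 ] 85 body [0.406 0.246 0.012] [0.438 0.278 0.045]
scene table z 
w 186 maxz [0.06   0.06   0.06   0.0601 0.0604 0.0608] topmean [0.5028 0.3164 0.0579] 34 body [0.435 0.256 0.01 ] [0.519 0.329 0.045]
b 280 maxz [0.0721 0.0722 0.0723 0.0723 0.0724 0.0728] topmean [0.4325 0.3474 0.0697] 34 body [0.402 0.251 0.01 ] [0.449 0.359 0.045]
k 310 maxz [0.0641 0.0642 0.0642 0.0643 0.0645 0.0649] topmean [0.4179 0.2615 0.0619] 39 body [0.402 0.245 0.01 ] [0.449 0.347 0.045]
(586, 800, 3)
```

View pics/crop1.png

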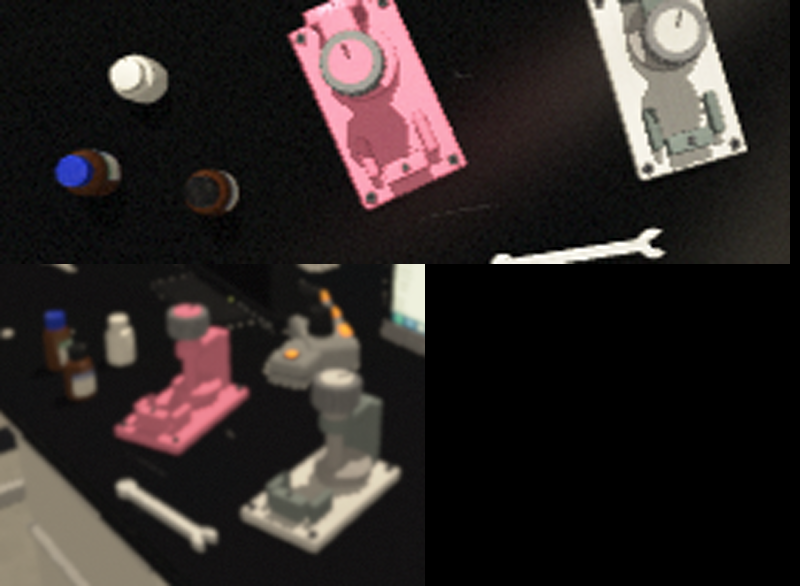

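The crop confirms that the blue-capped bottle (top image 193,236) is the tallest at about 71 mm, against 63 mm (dark cap) and 59 mm (white). The white/grey clamp is the true one, with its nest towards the robot. Next is the clamp's pose.

```bash
cat > clamp.py <<'E'
from h import *
z=np.load("top.npz"); X=z["X"]; im=z["im"]
sub=np.zeros((400,640),bool); sub[155:250,340:415]=True
Z=X[...,2]
pl=X[sub&(Z>.006)&(Z<.017)]
r=cv2.minAreaRect((pl[:,:2]*1000).astype(np.float32)); print("plate",r,len(pl))
pl=X[sub&(Z>.003)&(Z<.12)]; r2=cv2.minAreaRect((pl[:,:2]*1000).astype(np.float32)); print("all",r2, Z[sub].max())
kn=X[sub&(Z>.116)&(Z<.135)]; c=cv2.minEnclosingCircle((kn[:,:2]*1000).astype(np.float32)); print("knob",c,kn.mean(0),len(kn), np.median(kn[:,2]))
b=cv2.boxPoints(r); print(b)
kc=np.array(kn.mean(0)[:2])*1000
# long axis
e=[b[1]-b[0],b[2]-b[1]]; L=max(e,key=np.linalg.norm); L/=np.linalg.norm(L)
if L@(kc-np.array(r[0]))<0: L=-L
yaw=np.arctan2(L[1],L[0]); M=np.array([-L[1],L[0]])
print("yaw",yaw,"knob in plate frame",(kc-r[0])@L,(kc-r[0])@M)
q=(X[...,:2]*1000-np.array(r[0])); U=q@L; V=q@M
w=X[sub&(Z>.028)&(Z<.042)]
for lo,hi in((.028,.042),(.075,.092),(.015,.033)):
    m=sub&(Z>lo)&(Z<hi); 
    print(lo,hi,m.sum()); 
    H,_,_=np.histogram2d(U[m],V[m],bins=[np.arange(-80,84,6),np.arange(-48,50,6)]); print(H.astype(int))
E
python3 clamp.py
```

```text
plate ((527.7579345703125, -73.3336181640625), (192.59779357910156, 84.21961975097656), 15.366508483886719) 1363
all ((512.2686767578125, -74.86847686767578), (173.53268432617188, 223.4412841796875), 89.20602416992188) 1.072943763944775
knob ((525.8895874023438, -73.2240219116211), 22.762897491455078) [ 0.52520545 -0.07346997  0.12112527] 338 0.1211395300529382
[[ 423.74286   -58.247704]
 [ 446.0605   -139.45651 ]
 [ 631.773     -88.41953 ]
 [ 609.4554     -7.210724]]
yaw -2.8733966 knob in plate frame 2.4973710270211664 -0.544909774590365
0.028 0.042 263
[[0 0 0 0 0 0 0 0 0 0 0 0 0 0 0 0]
 [0 0 0 0 0 0 0 0 0 0 0 0 0 0 0 0]
 [0 0 0 0 0 0 0 0 0 0 0 0 0 0 0 0]
 [0 0 0 0 0 0 0 0 0 0 0 0 0 0 0 0]
 [0 0 0 0 0 0 0 0 0 0 0 0 0 0 0 0]
 [0 0 0 0 0 0 0 0 0 0 0 0 0 0 0 0]
 [0 0 0 0 2 2 1 0 0 0 0 0 0 0 0 0]
 [0 0 0 0 0 0 0 0 0 0 0 0 0 0 0 0]
 [0 0 0 0 0 0 3 0 0 0 0 0 0 0 0 0]
 [0 0 0 0 0 4 4 0 0 0 0 0 0 0 0 0]
 [0 0 0 0 1 5 2 0 0 0 0 0 0 0 0 0]
 [0 0 0 0 2 5 0 0 0 0 0 0 0 0 0 0]
 [0 0 0 0 5 2 0 0 0 0 0 0 0 0 0 0]
 [0 0 0 0 2 5 0 0 0 0 0 0 0 0 0 0]
 [0 0 0 0 3 6 0 0 0 0 0 0 0 0 0 0]
 [0 0 0 0 0 1
[... 1631 characters left out ...]
 [0 1 0 0 0 1 1 0 0 0 0 0 0 0 0 0]
 [0 0 0 1 0 1 4 0 0 0 0 0 1 1 0 0]
 [0 0 0 0 0 6 5 0 0 0 0 0 0 0 0 0]
 [0 0 0 0 5 7 3 0 0 0 0 0 0 0 0 0]
 [0 0 0 0 5 7 0 0 0 0 0 0 0 0 0 0]
 [0 0 0 0 7 4 0 0 0 0 0 0 0 0 0 0]
 [0 0 1 0 4 7 0 0 0 0 0 0 0 0 0 0]
 [0 0 0 0 3 8 0 0 0 0 0 0 0 0 1 0]
 [0 0 0 0 0 4 8 1 0 0 0 0 0 0 0 0]
 [0 0 0 0 0 0 2 4 5 1 0 0 0 0 0 0]
 [0 0 0 0 0 0 0 1 1 0 0 0 0 1 0 0]
 [0 0 0 0 0 0 0 0 0 0 0 0 0 1 0 0]
 [0 0 0 0 0 0 0 0 0 0 0 1 1 0 0 0]
 [0 0 0 2 2 0 0 0 0 0 0 2 3 0 0 0]
 [0 0 0 4 4 0 0 0 0 1 0 5 2 0 0 0]
 [0 0 0 6 4 0 0 0 0 0 0 6 1 0 0 0]
 [0 1 0 4 4 0 0 0 0 1 0 5 5 0 0 0]
 [0 0 0 5 4 1 2 3 1 3 1 6 2 0 0 0]
 [0 0 0 4 4 3 1 3 1 4 3 7 2 0 1 0]
 [0 0 1 1 0 4 3 4 2 2 5 0 0 1 0 0]]
```

Run:
```python
from h import *
z=np.load("top.npz"); X=z["X"]; Z=X[...,2]; im=z["im"]
yaw=.268; L=np.array([np.cos(yaw),np.sin(yaw)]); M=np.array([-L[1],L[0]])
k=np.array([.5255,-.0733])
q=(X[...,:2]-k)*1000; U=q@L+18; V=q@M
sub=np.zeros((400,640),bool); sub[155:250,340:415]=True
p=sub&(Z>.008)&(Z<.016)&(abs(U)<90)&(abs(V)<60)&(im.min(-1)>90)
print("plate",np.percentile(U[p],[0,1,2,98,99,100]),np.percentile(V[p],[0,1,2,98,99,100]))
r=cv2.minAreaRect(np.c_[U[p],V[p]].astype(np.float32)); print(r)
w=sub&(Z>.030)&(Z<.038)&(U<-10)
for n,m in(("wall-",w&(V<-15)),("wall+",w&(V>15)),("back",w&(abs(V)<14))): print(n,m.sum(),np.percentile(U[m],[0,3,50,97,100]).round(1),np.percentile(V[m],[0,3,50,97,100]).round(1),np.median(Z[m]))
c=sub&(Z>.024)&(Z<.036)&(U>-20)&(U<20); print("cam",np.percentile(U[c],[0,2,98]),np.percentile(V[c],[0,2,98]))
t=sub&(Z>.078)&(Z<.09); print("post",np.percentile(U[t],[0,2,98]),np.percentile(V[t],[0,2,98]))
```

```text
plate [-73.27671986 -72.28275533 -71.35550837  68.48956467  71.14398353
  73.8350764 ] [-41.93456698 -41.38867098 -40.80537052  40.14126867  40.74388587
  41.34202176]
((0.2741546630859375, -0.3276252746582031), (83.2260971069336, 147.03756713867188), 89.92768859863281)
wall- 54 [-59.8 -57.3 -41.5 -24.4 -23.6] [-27.7 -27.5 -23.3 -15.7 -15.1] 0.0323437468629455
wall+ 47 [-57.7 -54.7 -39.8 -24.9 -24. ] [15.5 16.  22.8 27.2 27.5] 0.032461989151314236
back 68 [-61.4 -60.8 -54.6 -47.9 -47.6] [-13.2 -12.3   0.1  12.7  13.7] 0.03363693571345995
cam [-0.67252115 -0.20229511 18.99397316] [-8.85823109 -6.96945645 20.42235856]
post [38.89513895 42.20077623 69.13325242] [-19.81375608 -18.12357399  17.85033056]
```

The clamp frame is well fitted: yaw 0.268, knob axis (0.5255,-0.0733), backstop face at x≈-47.6, opened cam edge at ≈-0.5. The hand's body would hit the knob with a mid-body grasp, so I'll grip the bottle high. Next is the approach above it.

```bash
cat >> h.py <<'E'
from scipy.spatial.transform import Rotation as Rot
def to(p,ang=None,o=None):
    """tool-axis offset (mm) to world p and roll so tool y points at world angle ang (mod pi)"""
    o=o or monitor.get_obs(); R=Rot.from_quat(o["ee_rot"]).as_matrix()
    off=R.T@(np.array(p)-o["position"])*1000
    a=np.arctan2(R[1,1],R[0,1]); r=None
    if ang is not None: r=-((ang-a+np.pi/2)%np.pi-np.pi/2)
    print("off",off.round(1),"roll",r,"tool y",a.round(3),"tilt",R[2,2].round(4),"pos",o["position"].round(4),"q7",o["joint_pos"][6].round(3),"F",o["ft_force"].round(1),"T",o["torque"].round(3),"w",round(o["grip_width"],3),"t",o["clock"])
yaw=.268; L=np.array([np.cos(yaw),np.sin(yaw)]); M=np.array([-L[1],L[0]]); KN=np.array([.5255,-.0733])
ORG=KN-.018*L+.0003*L-.0003*M
E
python3 -c "
from h import *
to([.436,.352,.20],yaw+np.pi/2)
P=eyes.camera_params('wrist'); o=monitor.get_obs(); R=Rot.from_quat(o['ee_rot']).as_matrix()
c=-np.array(P['R']).T@P['t']; print('cam in tool',R.T@(c-o['position']),'optical axis in tool',R.T@np.array(P['R'])[2],P['fovy'])"
```

```text
off [-320.9 -165.3   30.8] roll -0.5497958626090966 tool y 1.289 tilt -1.0 pos [0.1737 0.6    0.2306] q7 -0.089 F [-0.1  0.4 -0.6] T [ 0.044 -0.039  0.025] w 0.998 t 0.1
cam in tool [ 0.07940561  0.00077715 -0.14303416] optical axis in tool [-3.15019346e-01 -3.17645261e-04  9.49085197e-01] 61.15025088517055
```

Emit:
send_rows:
  offset:
    - [-30,-15,3]
    - [-65,-34,6]
    - [-100,-52,10]
    - [-135,-70,14]
    - [-170,-88,18]
  roll: [-0.05,-0.13,-0.22,-0.3,-0.38]
  jaw: 1.0
  newtons: 40

```text
clock: 0.52
position: [0.3136, 0.4669, 0.2129]
ee_rot: [-0.051, 0.999, -0.0, -0.0]
ft_force: [0.6, 0.2, -0.1]
grip_width: 1.001
```

```bash
python3 -c "
from h import *
to([.436,.352,.20],yaw+np.pi/2)"
```

```text
off [-110.  -126.8   12.9] roll -0.16559619905243372 tool y 1.673 tilt -1.0 pos [0.3136 0.4669 0.2129] q7 0.61 F [ 0.6  0.2 -0.1] T [-0.008 -0.051  0.017] w 1.001 t 0.5167
```

Emit:
send_rows:
  offset:
    - [-25,-29,3]
    - [-52,-60,6]
    - [-80,-92,9]
    - [-102,-118,12]
    - [-110,-127,13]
  roll: [-0.04,-0.08,-0.12,-0.166,-0.166]

```text
clock: 0.93
position: [0.4386, 0.3474, 0.1997]
ee_rot: [-0.13, 0.992, -0.001, 0.0]
ft_force: [0.5, -0.1, 0.4]
grip_width: 0.999
```

```bash
python3 -c "
from h import *
im,d,P=snap('wrist'); X=cloud(d,P); np.savez('w1.npz',im=im,X=X,d=d); cv2.imwrite('pics/w1.png',im)
to([.436,.352,.12],yaw+np.pi/2)
q=X-np.array([.436,.352,0]); r=np.hypot(q[...,0],q[...,1]); Z=X[...,2]
m=(r<.035)&(Z>.066)&(Z<.08); print('cap top',m.sum(),X[m].mean(0),np.median(Z[m]), (X[m].min(0)+X[m].max(0))/2)
c=cv2.minEnclosingCircle((X[m][:,:2]*1000).astype(np.float32)); print(c)
cx,cy=np.array(c[0])/1000
r=np.hypot(X[...,0]-cx,X[...,1]-cy)
for a in range(0,76,3):
    m=(Z>=a/1000)&(Z<(a+3)/1000)&(r<.03)
    if m.sum(): print(a,m.sum(),np.percentile(r[m],[5,50,95]).round(4))
"
```

```text
off [ 1.5  5.2 79.6] roll -0.011158347251988054 tool y 1.828 tilt -1.0 pos [0.4387 0.3476 0.1996] q7 1.09 F [ 1.8 -2.2 -1. ] T [-0.149 -0.056 -0.021] w 0.997 t 0.9833
cap top 595 [0.43672866 0.35406041 0.07170578] 0.0719056861512315 [0.43747103 0.35433448 0.06999013]
((437.4622802734375, 354.3669128417969), 11.525787353515625)
0 1038 [0.0177 0.0249 0.0295]
3 17 [0.0166 0.0167 0.0169]
6 13 [0.0166 0.0168 0.017 ]
9 21 [0.0166 0.0167 0.0169]
12 17 [0.0166 0.0167 0.017 ]
15 16 [0.0166 0.0167 0.017 ]
18 21 [0.0166 0.0167 0.0169]
21 16 [0.0165 0.0167 0.017 ]
24 20 [0.0165 0.0167 0.017 ]
27 20 [0.0165 0.0167 0.0169]
30 21 [0.0166 0.0168 0.017 ]
33 21 [0.0165 0.0167 0.0169]
36 23 [0.0166 0.0168 0.017 ]
39 21 [0.0166 0.0167 0.0169]
42 46 [0.0163 0.0167 0.017 ]
45 93 [0.0154 0.0161 0.0168]
48 108 [0.0135 0.0151 0.0157]
51 210 [0.0113 0.013  0.0148]
54 17 [0.011  0.0113 0.0125]
57 17 [0.0111 0.0112 0.0115]
60 22 [0.011  0.0113 0.0115]
63 21 [0.0111 0.0113 0.0115]
66 23 [0.011  0.0112 0.0115]
69 312 [0.0024 0.0083 0.0113]
72 260 [0.0029 0.0081 0.0107]
```

View pics/w1.png

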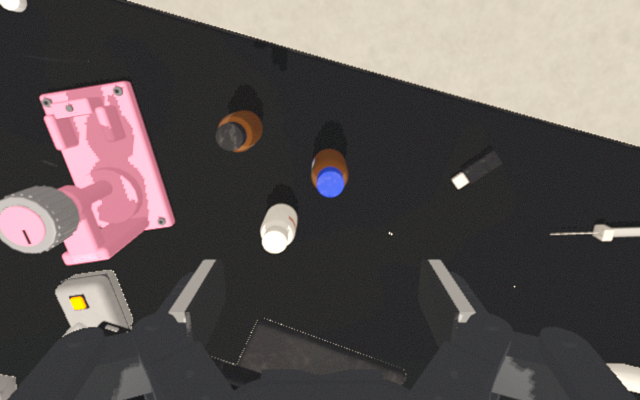

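Blue cap at (330,182), neighbours at (240,131) and (277,228). The cylindrical body reaches about 45 mm, so I'll grip with TCP 37 mm above the foot.

Emit:
send_rows:
  offset:
    - [0,3,20]
    - [1,6,50]
    - [1,7,70]
    - [1,7,70]
    - [1,7,70]
  roll: [-0.01,-0.01,-0.01,-0.01,-0.01]

```text
clock: 1.4
position: [0.4308, 0.3596, 0.1298]
ee_rot: [-0.137, 0.991, -0.001, -0.001]
ft_force: [0.9, 0.6, 0.5]
grip_width: 1.0
```

```bash
python3 -c "
from h import *
im,d,P=snap('wrist'); X=cloud(d,P); Z=X[...,2]
q=X-np.array([.437,.354,0]); r=np.hypot(q[...,0],q[...,1])
m=(r<.03)&(Z>.067)&(Z<.08); c=cv2.minEnclosingCircle((X[m][:,:2]*1000).astype(np.float32)); print(c,np.median(Z[m]))
to([c[0][0]/1000,c[0][1]/1000,.037],yaw+np.pi/2)
"
```

```text
((437.1001892089844, 354.291259765625), 11.564192771911621) 0.07182465058768316
off [-3.7 -7.1 94.2] roll 0.006580866150824205 tool y 1.845 tilt -1.0 pos [0.4316 0.3601 0.1312] q7 1.087 F [-0.3  0.5  0.2] T [ 0.017 -0.055 -0.   ] w 1.001 t 1.45
```

Emit:
send_rows:
  offset:
    - [-2,-4,5]
    - [-4,-7,25]
    - [-4,-7,60]
    - [-4,-7,90]
    - [-4,-7,94]
  roll: [0.006,0.006,0.006,0.006,0.006]

```text
clock: 1.87
position: [0.4359, 0.3519, 0.0326]
ee_rot: [-0.133, 0.991, -0.002, -0.002]
ft_force: [-0.4, -1.5, -0.2]
grip_width: 1.001
```

Emit:
send_rows:
  offset:
    - [0,0,0]
    - [0,0,0]
    - [0,0,0]
    - [0,0,0]
    - [0,0,0]
  roll: [0,0,0,0,0]
  jaw: 0.6
  newtons: 40

```text
clock: 2.28
position: [0.4382, 0.3545, 0.0379]
ee_rot: [-0.134, 0.991, 0.001, 0.001]
ft_force: [-0.1, 0.1, 1.0]
grip_width: 0.598
```

```bash
python3 -c "
from h import *
to([.4371,.3543,.037],yaw+np.pi/2)"
```

```text
off [1.1 0.1 0.9] roll 0.00014515472399723173 tool y 1.839 tilt -1.0 pos [0.4382 0.3545 0.0379] q7 1.105 F [-0.1  0.1  1. ] T [-0.027 -0.002 -0.016] w 0.598 t 2.2833
```

Emit:
send_rows:
  offset:
    - [1,0,1]
    - [1,0,1]
    - [1,0,1]
    - [1,0,1]
    - [1,0,1]
  roll: [0,0,0,0,0]
  jaw: 0.0
  newtons: 40

```text
clock: 2.7
position: [0.4367, 0.354, 0.036]
ee_rot: [-0.134, 0.991, 0.0, 0.0]
ft_force: [-0.7, -0.8, 6.4]
grip_width: 0.367
```

Emit:
send_rows:
  offset:
    - [0,0,0]
    - [0,0,0]
    - [0,0,-10]
    - [0,0,-30]
    - [0,0,-30]
  roll: [0,0,0,0,0]

```text
clock: 3.12
position: [0.4379, 0.3546, 0.0688]
ee_rot: [-0.134, 0.991, 0.001, 0.002]
ft_force: [1.1, 0.7, -0.2]
grip_width: 0.363
```

```bash
python3 -c "
from h import *
im,d,P=snap('wrist'); X=cloud(d,P); Z=X[...,2]; np.savez('w2.npz',im=im,X=X); cv2.imwrite('pics/w2.png',im)
o=monitor.get_obs(); R=Rot.from_quat(o['ee_rot']).as_matrix()
hsv=cv2.cvtColor(im,cv2.COLOR_BGR2HSV); m=(hsv[...,0]>105)&(hsv[...,0]<130)&(hsv[...,1]>150)&(hsv[...,2]>60)&(Z>.02)&(Z<.2)
p=(X[m]-o['position'])@R*1000; print(m.sum(),'tool frame cap',p.min(0),p.max(0),np.median(p,0), 'top z',np.percentile(Z[m],98))
t=p[p[:,2]<np.percentile(p[:,2],5)+3]; print(cv2.minEnclosingCircle(t[:,:2].astype(np.float32)))
to(np.r_[ORG-.0255*L,.15],yaw+np.pi/2)"
```

```text
3186 tool frame cap [-12.38355901 -11.69396036 -38.92149912] [ 10.87130166  11.09261823 -21.00214033] [  3.31144715   0.13294436 -36.86677986] top z 0.10554172540034797
((-0.9243005514144897, -0.31768524646759033), 11.850189208984375)
off [  71.4 -435.8  -83.5] roll 7.36427783900595e-05 tool y 1.839 tilt -1.0 pos [0.4375 0.3543 0.0674] q7 1.102 F [ 0.2 -0.1 -1.5] T [ 0.004  0.052 -0.034] w 0.362 t 3.1667
```

View pics/w2.png

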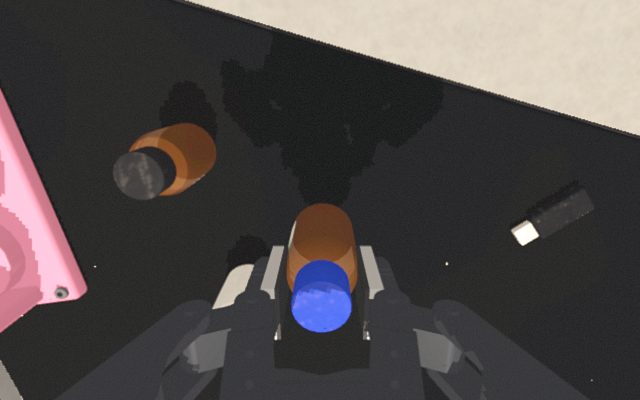

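Held, cap (321,295) centred between the fingers. I'll carry it up and over, stopping 70 mm short to view the nest with the wrist camera.

Emit:
send_rows:
  offset:
    - [0,0,-35]
    - [0,0,-75]
    - [0,-10,-115]
    - [5,-35,-135]
    - [12,-70,-135]
  roll: [0,0,0,0,0]

```text
clock: 3.58
position: [0.4445, 0.2858, 0.205]
ee_rot: [-0.136, 0.991, 0.002, 0.003]
ft_force: [1.6, -0.9, -0.3]
grip_width: 0.362
```

Emit:
send_rows:
  offset:
    - [8,-37,0]
    - [17,-75,0]
    - [26,-115,0]
    - [35,-150,0]
    - [44,-185,0]
  roll: [0,0,0,0,0]

```text
clock: 4.0
position: [0.4495, 0.0907, 0.1999]
ee_rot: [-0.133, 0.991, 0.0, -0.0]
ft_force: [1.1, 0.0, -0.4]
grip_width: 0.361
```

Emit:
send_rows:
  offset:
    - [5,-35,0]
    - [10,-65,0]
    - [15,-95,0]
    - [15,-110,0]
    - [15,-110,0]
  roll: [0,0,0,0,0]

```text
clock: 4.42
position: [0.4647, -0.0211, 0.2]
ee_rot: [-0.131, 0.991, -0.0, -0.0]
ft_force: [-0.5, -0.0, -0.8]
grip_width: 0.366
```

Emit:
send_rows:
  offset:
    - [0,0,0]
    - [0,0,0]
    - [0,0,0]
    - [0,0,0]
    - [0,0,0]
  roll: [0,0,0,0,0]

```text
clock: 4.83
position: [0.4647, -0.0165, 0.2002]
ee_rot: [-0.134, 0.991, 0.0, -0.0]
ft_force: [0.1, -0.1, -1.2]
grip_width: 0.36
```

```bash
cat > nest.py <<'E'
from h import *
import sys
im,d,P=snap('wrist'); X=cloud(d,P); Z=X[...,2]; np.savez('w3.npz',im=im,X=X); cv2.imwrite('pics/%s.png'%sys.argv[1],im)
to(np.r_[ORG-.0285*L,.20],yaw+np.pi/2)
q=(X[...,:2]-ORG)*1000; U=q@L; V=q@M; bx=(abs(U)<85)&(abs(V)<50)
hsv=cv2.cvtColor(im,cv2.COLOR_BGR2HSV)
k=bx&(Z>.117)&(Z<.13)&(abs(U-18)<30); print("knob",k.sum(), cv2.minEnclosingCircle(np.c_[U[k],V[k]].astype(np.float32)),np.median(Z[k]))
pl=bx&(Z>.009)&(Z<.016)&(hsv[...,2]>90); print("plate",pl.sum(),cv2.minAreaRect(np.c_[U[pl],V[pl]].astype(np.float32)))
w=bx&(Z>.0315)&(Z<.037)&(U<-15)
for n,m in(("wall-",w&(V<-12)&(U>-45)),("wall+",w&(V>12)&(U>-45)),("back",w&(abs(V)<14))):
  if m.sum()>3: print(n,m.sum(),np.percentile(U[m],[0,2,50,98,100]).round(1),np.percentile(V[m],[0,2,50,98,100]).round(1),np.median(Z[m]))
c=bx&(Z>.026)&(Z<.033)&(U>-20)&(U<15); 
if c.sum()>3: print("cam",c.sum(),np.percentile(U[c],[0,2]),np.median(Z[c]))
E
python3 nest.py w3
```

```text
off [  2.7 -71.    0.2] roll 0.001291793663959817 tool y 1.84 tilt -1.0 pos [ 0.4647 -0.0166  0.2002] q7 1.774 F [-0.1 -0.5 -0.7] T [-0.058 -0.036 -0.012] w 0.364 t 4.8833
knob 2585 ((19.738338470458984, 0.6301015019416809), 23.164264678955078) 0.12288543266020797
plate 6210 ((-5.322479248046875, 0.4966697692871094), (83.80812072753906, 134.90988159179688), 89.88008117675781)
wall- 222 [-45.  -44.5 -34.  -22.5 -21.8] [-27.4 -26.4 -22.  -18.4 -18. ] 0.03415296477425197
wall+ 222 [-44.6 -44.4 -33.7 -22.4 -22.1] [19.6 19.9 24.4 28.3 28.5] 0.03410477410717178
back 466 [-59.9 -59.8 -53.7 -46.2 -46.1] [-14.  -13.5  -0.2  13.4  14. ] 0.0348645293799201
cam 515 [0.7506087  1.30295882] 0.030414467619902925
```

```bash
python3 -c "
from h import *
to(np.r_[ORG-.0249*L+.001*M,.10],yaw+np.pi/2)"
```

```text
off [ -0.9 -70.1 100.2] roll 0.001291793663959817 tool y 1.84 tilt -1.0 pos [ 0.4647 -0.0166  0.2002] q7 1.774 F [-0.1 -0.5 -0.7] T [-0.058 -0.036 -0.012] w 0.364 t 4.8833
```

Emit:
send_rows:
  offset:
    - [0,-30,0]
    - [-1,-60,0]
    - [-1,-70,0]
    - [-1,-70,0]
    - [-1,-70,0]
  roll: [0,0,0,0,0]

```text
clock: 5.3
position: [0.4842, -0.0842, 0.2001]
ee_rot: [-0.133, 0.991, 0.0, -0.0]
ft_force: [0.8, 0.1, -0.4]
grip_width: 0.363
```

Emit:
send_rows:
  offset:
    - [0,0,0]
    - [0,0,10]
    - [0,0,20]
    - [0,0,30]
    - [0,0,30]
  roll: [0,0,0,0,0]

```text
clock: 5.72
position: [0.4828, -0.0838, 0.1676]
ee_rot: [-0.134, 0.991, 0.0, -0.002]
ft_force: [-1.0, -0.1, -0.8]
grip_width: 0.362
```

Emit:
send_rows:
  offset:
    - [0,0,10]
    - [0,0,30]
    - [0,0,45]
    - [0,0,55]
    - [0,0,55]
  roll: [0,0,0,0,0]

```text
clock: 6.13
position: [0.483, -0.0843, 0.1131]
ee_rot: [-0.134, 0.991, 0.0, -0.002]
ft_force: [-0.2, 0.6, -0.8]
grip_width: 0.362
```

Emit:
send_rows:
  offset:
    - [0,0,10]
    - [0,0,10]
    - [0,0,10]
    - [0,0,10]
    - [0,0,10]
  roll: [0,0,0,0,0]

```text
clock: 6.55
position: [0.4847, -0.0845, 0.1059]
ee_rot: [-0.134, 0.991, 0.0, 0.001]
ft_force: [-0.1, 0.6, -0.6]
grip_width: 0.362
```

```bash
python3 nest.py w4; python3 -c "
from h import *
to(np.r_[ORG-.0249*L+.001*M,.075],yaw+np.pi/2)"
```

```text
off [  3.8  -0.4 -94.2] roll 0.00025247981788223406 tool y 1.839 tilt -1.0 pos [ 0.4847 -0.0844  0.1058] q7 1.997 F [ 0.  -0.7 -0.7] T [-0.005  0.014 -0.011] w 0.364 t 6.6
knob 3839 ((9.994746208190918, -0.342892587184906), 26.963808059692383) 0.12286363288057982
plate 8141 ((0.625274658203125, 0.309295654296875), (84.01126861572266, 146.15025329589844), 89.78713989257812)
wall- 406 [-44.9 -44.5 -34.  -22.8 -22.1] [-27.5 -27.3 -22.8 -18.9 -18.5] 0.034011916539882225
wall+ 414 [-44.9 -44.6 -34.1 -22.8 -21.7] [19.3 19.7 23.5 28.  28.3] 0.03405323630208602
back 908 [-60.1 -59.9 -53.8 -46.4 -45.9] [-14.  -13.7  -0.2  13.4  14. ] 0.03485430113248951
off [ 0.3  0.6 30.8] roll 0.00025247981788223406 tool y 1.839 tilt -1.0 pos [ 0.4847 -0.0844  0.1058] q7 1.997 F [ 0.  -0.7 -0.7] T [-0.005  0.014 -0.011] w 0.364 t 6.6
```

View pics/w4.png

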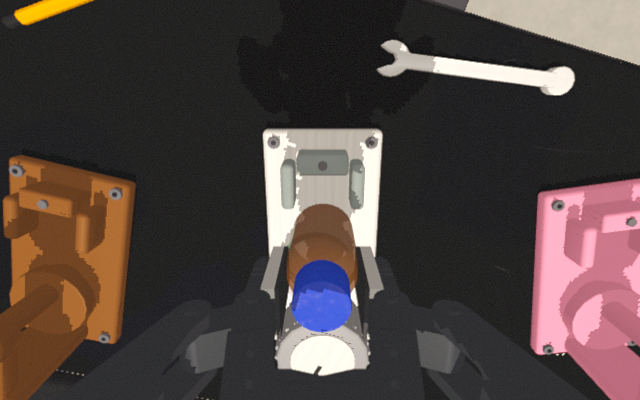

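The bottle is centred over the nest: walls at (289,184) and (356,184), backstop at (322,163). I'll lower it slowly and watch the force.

Emit:
send_rows:
  offset:
    - [0,0.3,8]
    - [0,0.3,18]
    - [0,0.3,28]
    - [0,0.3,31]
    - [0,0.3,31]
  roll: [0,0,0,0,0]

```text
clock: 7.02
position: [0.4832, -0.0842, 0.0728]
ee_rot: [-0.134, 0.991, 0.0, -0.001]
ft_force: [-0.2, -0.3, -0.9]
grip_width: 0.366
```

Emit:
send_rows:
  offset:
    - [0,0,1]
    - [0,0,3]
    - [0,0,5]
    - [0,0,7]
    - [0,0,7]
  roll: [0,0,0,0,0]

```text
clock: 7.43
position: [0.4841, -0.0841, 0.067]
ee_rot: [-0.134, 0.991, 0.0, -0.0]
ft_force: [0.4, -0.8, -0.9]
grip_width: 0.359
```

Emit:
send_rows:
  offset:
    - [0,0,1]
    - [0,0,3]
    - [0,0,5]
    - [0,0,6]
    - [0,0,6]
  roll: [0,0,0,0,0]

```text
clock: 7.85
position: [0.484, -0.0841, 0.061]
ee_rot: [-0.134, 0.991, 0.0, -0.0]
ft_force: [0.3, -0.6, -0.4]
grip_width: 0.363
```

Emit:
send_rows:
  offset:
    - [0,0,1]
    - [0,0,3]
    - [0,0,5]
    - [0,0,7]
    - [0,0,7]
  roll: [0,0,0,0,0]

```text
clock: 8.27
position: [0.484, -0.0841, 0.0538]
ee_rot: [-0.134, 0.991, 0.0, -0.0]
ft_force: [-0.9, -0.5, -1.1]
grip_width: 0.364
```

Emit:
send_rows:
  offset:
    - [0,0,1]
    - [0,0,2]
    - [0,0,3]
    - [0,0,3]
    - [0,0,3]
  roll: [0,0,0,0,0]

```text
clock: 8.68
position: [0.4842, -0.0842, 0.0513]
ee_rot: [-0.134, 0.991, 0.0, -0.0]
ft_force: [-1.0, 0.7, -1.0]
grip_width: 0.363
```

```bash
python3 -c "
from h import *
to(np.r_[ORG-.0249*L+.001*M,.050],yaw+np.pi/2)
im,d,P=snap('wrist'); X=cloud(d,P); Z=X[...,2]
hsv=cv2.cvtColor(im,cv2.COLOR_BGR2HSV); m=(hsv[...,0]>105)&(hsv[...,0]<130)&(hsv[...,1]>150)&(hsv[...,2]>60)&(Z>.02)&(Z<.2)
print('cap z',np.percentile(Z[m],[50,90,98]))"
```

```text
off [-0.1  0.2  1.3] roll 0.00019000955061421188 tool y 1.839 tilt -1.0 pos [ 0.4842 -0.0842  0.0513] q7 2.039 F [-1.   0.7 -1. ] T [-0.049 -0.049  0.002] w 0.363 t 8.6833
cap z [0.08671841 0.08763124 0.08811946]
```

Emit:
send_rows:
  offset:
    - [0,0,1]
    - [0,0,1.3]
    - [0,0,1.3]
    - [0,0,1.3]
    - [0,0,1.3]
  roll: [0,0,0,0,0]

```text
clock: 9.15
position: [0.4842, -0.0841, 0.05]
ee_rot: [-0.134, 0.991, 0.0, -0.0]
ft_force: [-0.2, 0.7, -1.3]
grip_width: 0.361
```

Emit:
send_rows:
  offset:
    - [0,0,0]
    - [0,0,0]
    - [0,0,0]
    - [0,0,0]
    - [0,0,0]
  roll: [0,0,0,0,0]
  jaw: 0.6

```text
clock: 9.57
position: [0.4843, -0.0842, 0.05]
ee_rot: [-0.134, 0.991, 0.0, 0.0]
ft_force: [0.6, -0.3, 0.4]
grip_width: 0.602
```

Emit:
send_rows:
  offset:
    - [0,0,0]
    - [0,0,-10]
    - [0,0,-40]
    - [0,0,-75]
    - [0,0,-75]
  roll: [0,0,0,0,0]
  jaw: 0.9

```text
clock: 9.98
position: [0.4874, -0.0848, 0.1313]
ee_rot: [-0.133, 0.991, -0.0, 0.004]
ft_force: [1.3, 0.4, 0.6]
grip_width: 0.9
```

Emit:
send_rows:
  offset:
    - [0,0,-25]
    - [0,0,-55]
    - [0,0,-75]
    - [0,0,-75]
    - [0,0,-75]
  roll: [0,0,0,0,0]

```text
clock: 10.4
position: [0.4849, -0.0842, 0.2014]
ee_rot: [-0.134, 0.991, 0.0, 0.001]
ft_force: [0.1, 0.5, -1.5]
grip_width: 0.901
```

```bash
cat > chk.py <<'E'
from h import *
import sys
im,d,P=snap('wrist'); X=cloud(d,P); Z=X[...,2]; cv2.imwrite('pics/%s.png'%sys.argv[1],im); np.savez(sys.argv[1]+'.npz',im=im,X=X)
q=(X[...,:2]-ORG)*1000; U=q@L; V=q@M
m=(abs(U+24)<30)&(abs(V)<25)&(Z>.074)&(Z<.095); p=X[m]; u=U[m];v=V[m]
print("cap top z",np.median(p[:,2]),cv2.minEnclosingCircle(np.c_[u,v].astype(np.float32)))
A=np.c_[p[:,0],p[:,1],np.ones(len(p))]; g=p[:,2]>np.median(p[:,2])-.003; print("tilt",np.linalg.lstsq(A[g],p[g][:,2],rcond=None)[0][:2])
k=(Z>.117)&(Z<.13)&(abs(U-18)<30)&(abs(V)<30); print("knob",cv2.minEnclosingCircle(np.c_[U[k],V[k]].astype(np.float32)))
hsv=cv2.cvtColor(im,cv2.COLOR_BGR2HSV); kk=k&(np.hypot(U-19,V-.6)<16)&(hsv[...,2]<110); print("mark",kk.sum(),np.degrees(np.arctan2(V[kk].mean()-.6,U[kk].mean()-19.3)))
to(np.r_[ORG+.018*L+.0005*M,.2],yaw+np.pi/2)
E
python3 chk.py w5
```

```text
cap top z 0.0837546087813229 ((-14.627586364746094, 0.21037982404232025), 21.060382843017578)
tilt [0.00832312 0.00879241]
knob ((19.380970001220703, 0.2064317911863327), 22.910112380981445)
mark 2 -28.62387265817368
off [-43.   -0.3   0.2] roll 0.00013549768588894118 tool y 1.839 tilt -1.0 pos [ 0.4842 -0.0842  0.2002] q7 1.943 F [-0.4 -1.1 -0.7] T [-0.005 -0.016 -0.039] w 0.897 t 10.45
```

View pics/w5.png

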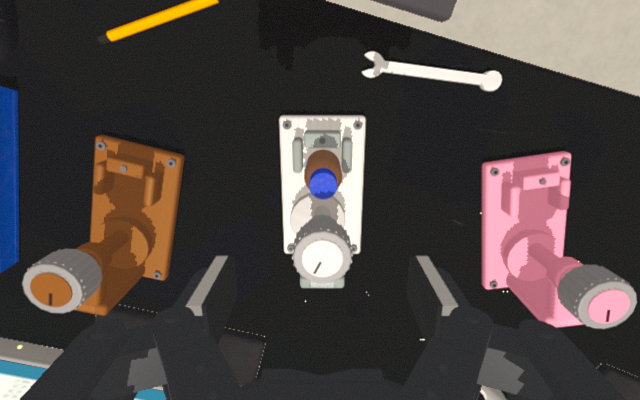

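The bottle stands in the nest: cap at (322,184), top at 83 mm, no tilt. The knob is at (322,258), its mark turned about 28° from clamp +x. Now to the knob.

Emit:
send_rows:
  offset:
    - [-10,0,0]
    - [-30,0,0]
    - [-43,0,0]
    - [-43,0,0]
    - [-43,0,0]
  roll: [0,0,0,0,0]

```text
clock: 10.87
position: [0.5256, -0.0726, 0.1987]
ee_rot: [-0.134, 0.991, -0.0, -0.001]
ft_force: [-0.3, -0.8, -0.2]
grip_width: 0.904
```

Emit:
send_rows:
  offset:
    - [0,0,0]
    - [0,0,15]
    - [0,0,35]
    - [0,0,50]
    - [0,0,50]
  roll: [0,0,0,0,0]

```text
clock: 11.28
position: [0.5234, -0.0729, 0.1472]
ee_rot: [-0.133, 0.991, 0.0, -0.002]
ft_force: [-0.4, 0.4, 0.1]
grip_width: 0.899
```

```bash
python3 -c "
from h import *
im,d,P=snap('wrist'); X=cloud(d,P); Z=X[...,2]
q=(X[...,:2]-ORG)*1000; U=q@L; V=q@M
k=(Z>.119)&(Z<.127)&(abs(U-18)<30)&(abs(V)<26)
print(cv2.minEnclosingCircle(np.c_[U[k],V[k]].astype(np.float32)), cv2.minAreaRect(np.c_[U[k],V[k]].astype(np.float32)),np.median(Z[k]))
to(np.r_[ORG+.0187*L+.0004*M,.092],yaw+np.pi/2)"
```

```text
((19.50603485107422, 0.12956693768501282), 22.880271911621094) ((19.062328338623047, 0.44467735290527344), (44.836490631103516, 43.605411529541016), 87.95244598388672) 0.12289172648905365
off [-2.3 -0.5 56.9] roll -0.00037893591534454707 tool y 1.838 tilt -1.0 pos [ 0.5242 -0.073   0.1489] q7 1.977 F [-1.  -0.2  0.6] T [-0.     0.009 -0.026] w 0.9 t 11.3333
```

Emit:
send_rows:
  offset:
    - [-1,0,10]
    - [-1,0,30]
    - [-1,0,48]
    - [-1,0,57]
    - [-1,0,57]
  roll: [0,0,0,0,0]

```text
clock: 11.75
position: [0.5258, -0.0724, 0.0916]
ee_rot: [-0.134, 0.991, 0.0, -0.001]
ft_force: [-1.1, -0.2, -0.7]
grip_width: 0.901
```

Emit:
send_rows:
  offset:
    - [0,0,0]
    - [0,0,0]
    - [0,0,0]
    - [0,0,0]
    - [0,0,0]
  roll: [0,0,0,0,0]
  jaw: 0.65

```text
clock: 12.17
position: [0.527, -0.0725, 0.0936]
ee_rot: [-0.134, 0.991, 0.0, 0.001]
ft_force: [-0.6, 0.1, -0.3]
grip_width: 0.646
```

```bash
python3 -c "
from h import *
to(np.r_[ORG+.0187*L+.0004*M,.092],yaw+np.pi/2)"
```

```text
off [ 0.7 -0.3  1.6] roll 0.00023291309965123297 tool y 1.839 tilt -1.0 pos [ 0.527  -0.0725  0.0936] q7 2.01 F [-0.6  0.1 -0.3] T [ 0.003 -0.068 -0.02 ] w 0.646 t 12.1667
```

Emit:
send_rows:
  offset:
    - [0.7,-0.3,1]
    - [0.7,-0.3,1]
    - [0.7,-0.3,1]
    - [0.7,-0.3,1]
    - [0.7,-0.3,1]
  roll: [0,0,0,0,0]
  jaw: 0.0
  newtons: 70

```text
clock: 12.58
position: [0.5264, -0.0728, 0.0927]
ee_rot: [-0.134, 0.991, 0.0, 0.0]
ft_force: [-2.0, 0.2, 7.1]
grip_width: 0.498
```

Emit:
send_rows:
  offset:
    - [0,0,0]
    - [0,0,0]
    - [0,0,0]
    - [0,0,0]
    - [0,0,0]
  roll: [0,0.05,0.1,0.15,0.15]

```text
clock: 13.0
position: [0.5264, -0.0729, 0.0927]
ee_rot: [-0.057, 0.998, 0.0, 0.0]
ft_force: [-1.3, 0.4, 7.2]
grip_width: 0.496
```

```bash
cat > s.py <<'E'
from h import *
o=monitor.get_obs(); R=Rot.from_quat(o["ee_rot"]).as_matrix(); t=o["torque"]; p=o["position"]
print("ang",round(1.839-np.arctan2(R[1,1],R[0,1]),3)%(2*np.pi),"F",o["ft_force"].round(1),"T",t.round(3),"tau7",o["tau"][6].round(3),"clampxy",((p[:2]-ORG)@L*1000).round(1),((p[:2]-ORG)@M*1000).round(1),"w",round(o["grip_width"],3),"q7",o["joint_pos"][6].round(2),"t",round(o["clock"],2))
E
python3 s.py
```

```text
ang 0.153 F [-1.3  0.4  7.2] T [ 0.186  0.423 -0.123] tau7 -0.882 clampxy 18.7 0.4 w 0.496 q7 1.86 t 13.0
```

Turning works, with drag torque of about 0.12. I'll go on in small steps, reading the torque after each.

Emit:
send_rows:
  offset:
    - [0,0,0]
    - [0,0,0]
    - [0,0,0]
    - [0,0,0]
    - [0,0,0]
  roll: [0.04,0.08,0.12,0.15,0.15]

```text
clock: 13.42
position: [0.5264, -0.073, 0.0927]
ee_rot: [0.017, 1.0, 0.0, 0.0]
ft_force: [-2.0, -0.3, 6.5]
grip_width: 0.496
```

```bash
python3 s.py
```

```text
ang 0.302 F [-2.  -0.3  6.5] T [ 0.147  0.409 -0.182] tau7 -0.51 clampxy 18.7 0.3 w 0.496 q7 1.72 t 13.42
```

Emit:
send_rows:
  offset:
    - [0,0,0]
    - [0,0,0]
    - [0,0,0]
    - [0,0,0]
    - [0,0,0]
  roll: [0.04,0.08,0.12,0.15,0.15]

```text
clock: 13.83
position: [0.5264, -0.0732, 0.0927]
ee_rot: [0.092, 0.996, 0.0, 0.0]
ft_force: [-1.7, 0.3, 7.4]
grip_width: 0.497
```

```bash
python3 s.py
```

```text
ang 0.452 F [-1.7  0.3  7.4] T [-0.096  0.455 -0.149] tau7 -0.51 clampxy 18.6 0.2 w 0.497 q7 1.58 t 13.83
```

Emit:
send_rows:
  offset:
    - [0,0,0]
    - [0,0,0]
    - [0,0,0]
    - [0,0,0]
    - [0,0,0]
  roll: [0.04,0.08,0.12,0.15,0.15]

```text
clock: 14.25
position: [0.5264, -0.0733, 0.0927]
ee_rot: [0.166, 0.986, 0.0, 0.0]
ft_force: [-2.3, -0.6, 7.1]
grip_width: 0.494
```

```bash
python3 s.py
```

```text
ang 0.602 F [-2.3 -0.6  7.1] T [-0.058  0.464 -0.098] tau7 -0.509 clampxy 18.6 0.1 w 0.494 q7 1.44 t 14.25
```

Emit:
send_rows:
  offset:
    - [0,0,0]
    - [0,0,0]
    - [0,0,0]
    - [0,0,0]
    - [0,0,0]
  roll: [0.04,0.08,0.12,0.16,0.16]

```text
clock: 14.67
position: [0.5263, -0.0734, 0.0927]
ee_rot: [0.245, 0.97, 0.0, 0.0]
ft_force: [-2.7, -0.7, 8.2]
grip_width: 0.493
```

```bash
python3 s.py
```

```text
ang 0.763 F [-2.7 -0.7  8.2] T [-0.186  0.497 -0.143] tau7 -0.669 clampxy 18.5 0.0 w 0.493 q7 1.28 t 14.67
```

Emit:
send_rows:
  offset:
    - [0,0,0]
    - [0,0,0]
    - [0,0,0]
    - [0,0,0]
    - [0,0,0]
  roll: [0.04,0.08,0.12,0.16,0.16]

```text
clock: 15.08
position: [0.5263, -0.0735, 0.0927]
ee_rot: [0.322, 0.947, 0.0, 0.0]
ft_force: [-2.2, -0.9, 7.5]
grip_width: 0.495
```

```bash
python3 s.py
```

```text
ang 0.923 F [-2.2 -0.9  7.5] T [-0.241  0.552 -0.13 ] tau7 -0.667 clampxy 18.4 -0.1 w 0.495 q7 1.13 t 15.08
```

Emit:
send_rows:
  offset:
    - [0,0,0]
    - [0,0,0]
    - [0,0,0]
    - [0,0,0]
    - [0,0,0]
  roll: [0.04,0.08,0.12,0.16,0.16]

```text
clock: 15.5
position: [0.5262, -0.0736, 0.0927]
ee_rot: [0.396, 0.918, 0.0, 0.0]
ft_force: [-2.7, -1.5, 8.1]
grip_width: 0.499
```

```bash
python3 s.py
```

```text
ang 1.083 F [-2.7 -1.5  8.1] T [-0.232  0.672 -0.149] tau7 -0.666 clampxy 18.3 -0.1 w 0.499 q7 0.98 t 15.5
```

Emit:
send_rows:
  offset:
    - [0,0,0]
    - [0,0,0]
    - [0,0,0]
    - [0,0,0]
    - [0,0,0]
  roll: [0.04,0.08,0.12,0.16,0.16]

```text
clock: 15.92
position: [0.5261, -0.0736, 0.0927]
ee_rot: [0.468, 0.884, 0.0, 0.0]
ft_force: [-4.0, -1.3, 8.2]
grip_width: 0.498
```

```bash
python3 s.py
```

```text
ang 1.243 F [-4.  -1.3  8.2] T [-0.328  0.75  -0.14 ] tau7 -0.663 clampxy 18.2 -0.2 w 0.498 q7 0.83 t 15.92
```

Emit:
send_rows:
  offset:
    - [0,0,0]
    - [0,0,0]
    - [0,0,0]
    - [0,0,0]
    - [0,0,0]
  roll: [0.04,0.08,0.12,0.16,0.16]

```text
clock: 16.33
position: [0.526, -0.0737, 0.0927]
ee_rot: [0.538, 0.843, -0.0, 0.0]
ft_force: [-3.8, -1.1, 9.5]
grip_width: 0.495
```

```bash
python3 s.py
```

```text
ang 1.403 F [-3.8 -1.1  9.5] T [-0.34   0.866 -0.176] tau7 -0.676 clampxy 18.1 -0.2 w 0.495 q7 0.68 t 16.33
```

Emit:
send_rows:
  offset:
    - [0,0,0]
    - [0,0,0]
    - [0,0,0]
    - [0,0,0]
    - [0,0,0]
  roll: [0.04,0.08,0.12,0.16,0.16]

```text
clock: 16.75
position: [0.5259, -0.0737, 0.0927]
ee_rot: [0.603, 0.798, -0.0, -0.0]
ft_force: [-4.7, -1.5, 9.4]
grip_width: 0.492
```

```bash
python3 s.py
```

```text
ang 1.563 F [-4.7 -1.5  9.4] T [-0.352  1.013 -0.123] tau7 -0.67 clampxy 18.0 -0.2 w 0.492 q7 0.53 t 16.75
```

Emit:
send_rows:
  offset:
    - [0,0,0]
    - [0,0,0]
    - [0,0,0]
    - [0,0,0]
    - [0,0,0]
  roll: [0.04,0.08,0.12,0.16,0.16]

```text
clock: 17.17
position: [0.5259, -0.0737, 0.0927]
ee_rot: [0.665, 0.747, -0.0, -0.0]
ft_force: [-5.3, -1.7, 11.1]
grip_width: 0.497
```

```bash
python3 s.py; python3 -c "
from h import *
im,d,P=snap('wrist'); cv2.imwrite('pics/w6.png',im)"
```

```text
ang 1.723 F [-5.3 -1.7 11.1] T [-0.434  1.178  0.082] tau7 -0.879 clampxy 18.0 -0.2 w 0.497 q7 0.38 t 17.17
```

View pics/w6.png

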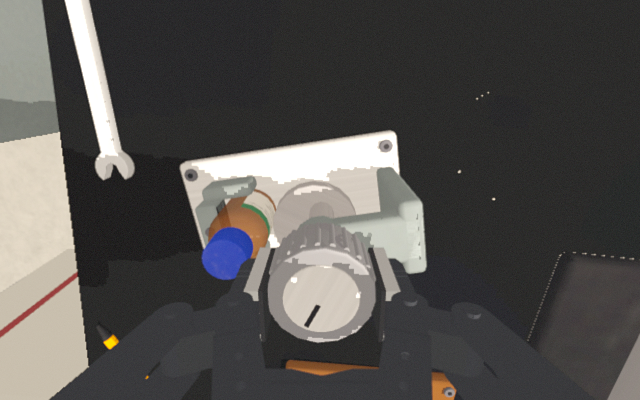

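```bash
python3 s.py
```

```text
ang 1.721 F [-4.9 -1.4 10.1] T [-0.401  1.179  0.069] tau7 -0.399 clampxy 18.0 -0.3 w 0.499 q7 0.38 t 17.22
```

Emit:
send_rows:
  offset:
    - [0,0,0]
    - [0,0,0]
    - [0,0,0]
    - [0,0,0]
    - [0,0,0]
  roll: [0.02,0.04,0.05,0.05,0.05]

```text
clock: 17.63
position: [0.5259, -0.0738, 0.0927]
ee_rot: [0.682, 0.731, -0.0, 0.0]
ft_force: [-5.1, -2.3, 11.3]
grip_width: 0.493
```

```bash
python3 s.py
```

```text
ang 1.77 F [-5.1 -2.3 11.3] T [-0.476  1.068  0.319] tau7 -0.36 clampxy 18.0 -0.3 w 0.493 q7 0.34 t 17.63
```

Emit:
send_rows:
  offset:
    - [0,0,0]
    - [0,0,0]
    - [0,0,0]
    - [0,0,0]
    - [0,0,0]
  roll: [0.02,0.04,0.05,0.05,0.05]

```text
clock: 18.05
position: [0.5258, -0.0738, 0.0926]
ee_rot: [0.701, 0.714, -0.0, -0.0]
ft_force: [-5.2, -2.6, 10.3]
grip_width: 0.496
```

```bash
python3 s.py
```

```text
ang 1.821 F [-5.2 -2.6 10.3] T [-0.401  1.095  0.185] tau7 -0.224 clampxy 17.9 -0.2 w 0.496 q7 0.29 t 18.05
```

Resistance shows as +Tz. It rose from about 1.6–1.7 rad and may have peaked near 1.77, so I'll continue carefully.

Emit:
send_rows:
  offset:
    - [0,0,0]
    - [0,0,0]
    - [0,0,0]
    - [0,0,0]
    - [0,0,0]
  roll: [0.02,0.04,0.05,0.05,0.05]

```text
clock: 18.47
position: [0.5258, -0.0738, 0.0927]
ee_rot: [0.718, 0.696, -0.0, -0.0]
ft_force: [-5.7, -2.3, 10.8]
grip_width: 0.497
```

```bash
python3 s.py
```

```text
ang 1.87 F [-5.7 -2.3 10.8] T [-0.393  1.125  0.148] tau7 -0.21 clampxy 17.9 -0.2 w 0.497 q7 0.24 t 18.47
```

Emit:
send_rows:
  offset:
    - [0,0,0]
    - [0,0,0]
    - [0,0,0]
    - [0,0,0]
    - [0,0,0]
  roll: [0.02,0.04,0.05,0.05,0.05]

```text
clock: 18.88
position: [0.5258, -0.0738, 0.0927]
ee_rot: [0.735, 0.678, -0.0, -0.0]
ft_force: [-5.3, -2.3, 9.9]
grip_width: 0.495
```

```bash
python3 s.py
```

```text
ang 1.921 F [-5.3 -2.3  9.9] T [-0.384  1.154  0.048] tau7 -0.112 clampxy 17.8 -0.2 w 0.495 q7 0.2 t 18.88
```

Emit:
send_rows:
  offset:
    - [0,0,0]
    - [0,0,0]
    - [0,0,0]
    - [0,0,0]
    - [0,0,0]
  roll: [0.02,0.04,0.05,0.05,0.05]

```text
clock: 19.3
position: [0.5257, -0.0738, 0.0926]
ee_rot: [0.752, 0.659, -0.0, -0.0]
ft_force: [-6.3, -1.5, 11.6]
grip_width: 0.493
```

```bash
python3 s.py
```

```text
ang 1.971 F [-6.3 -1.5 11.6] T [-0.386  1.199  0.046] tau7 -0.082 clampxy 17.7 -0.2 w 0.493 q7 0.15 t 19.3
```

Emit:
send_rows:
  offset:
    - [0,0,0]
    - [0,0,0]
    - [0,0,0]
    - [0,0,0]
    - [0,0,0]
  roll: [0.02,0.04,0.05,0.05,0.05]

```text
clock: 19.72
position: [0.5256, -0.0737, 0.0926]
ee_rot: [0.768, 0.64, -0.0, -0.0]
ft_force: [-7.1, -1.4, 11.8]
grip_width: 0.497
```

```bash
python3 s.py
```

```text
ang 2.021 F [-7.1 -1.4 11.8] T [-0.313  1.3   -0.012] tau7 -0.045 clampxy 17.7 -0.1 w 0.497 q7 0.11 t 19.72
```

The torque has gone over the tooth and fallen back, which fits one click. I'll nudge slightly to settle it home, then release and rise.

Emit:
send_rows:
  offset:
    - [0,0,0]
    - [0,0,0]
    - [0,0,0]
    - [0,0,0]
    - [0,0,0]
  roll: [0.02,0.04,0.04,0.04,0.04]

```text
clock: 20.13
position: [0.5256, -0.0737, 0.0927]
ee_rot: [0.781, 0.625, -0.0, -0.0]
ft_force: [-6.7, -1.3, 11.5]
grip_width: 0.494
```

```bash
python3 s.py
```

```text
ang 2.061 F [-6.7 -1.3 11.5] T [-0.382  1.358 -0.051] tau7 0.022 clampxy 17.7 -0.2 w 0.494 q7 0.07 t 20.13
```

Emit:
send_rows:
  offset:
    - [0,0,0]
    - [0,0,0]
    - [0,0,0]
    - [0,0,0]
    - [0,0,0]
  roll: [0,0,0,0,0]
  jaw: 0.8

```text
clock: 20.55
position: [0.5261, -0.0729, 0.0919]
ee_rot: [0.781, 0.625, 0.0, -0.0]
ft_force: [0.6, -0.9, -0.9]
grip_width: 0.802
```

Emit:
send_rows:
  offset:
    - [0,0,-5]
    - [0,0,-25]
    - [0,0,-55]
    - [0,0,-85]
    - [0,0,-110]
  roll: [0,0,0,0,0]

```text
clock: 20.97
position: [0.5262, -0.0734, 0.2042]
ee_rot: [0.781, 0.625, 0.0, 0.0]
ft_force: [0.6, 0.4, 0.1]
grip_width: 0.799
```

Emit:
send_rows:
  offset:
    - [0,0,0]
    - [0,0,0]
    - [0,0,0]
    - [0,0,0]
    - [0,0,0]
  roll: [0,0,0,0,0]

```text
clock: 21.38
position: [0.5255, -0.0729, 0.201]
ee_rot: [0.781, 0.625, -0.001, -0.0]
ft_force: [0.5, -1.5, 0.4]
grip_width: 0.797
```

```bash
python3 s.py; python3 chk.py w7
python3 - <<'E'
from h import *
z=np.load('w7.npz'); X=z['X']; Z=X[...,2]; q=(X[...,:2]-ORG)*1000; U=q@L; V=q@M
m=(Z>.026)&(Z<.033)&(U>-22)&(abs(V)<45)&(U<50)
p=np.c_[U[m],V[m]]
# fit circle r=28: cam centre around axis at radius 10
best=min(((np.sort(np.hypot(p[:,0]-19-10*np.cos(a),p[:,1]-.4-10*np.sin(a)))[-len(p)//50]-28)**2,a) for a in np.linspace(-np.pi,0,315)); print("cam angle deg",np.degrees(best[1]),best[0],m.sum())
c=cv2.minEnclosingCircle(p.astype(np.float32)); print(c)
E
```

```text
ang 2.06 F [ 0.5 -1.5  0.4] T [0.007 0.022 0.019] tau7 0.002 clampxy 17.8 0.6 w 0.797 q7 -0.03 t 21.38
cap top z 0.08381758750853668 ((-30.00281524658203, 3.485801935195923), 11.88082218170166)
tilt [ 0.00142136 -0.01282145]
knob ((19.50372314453125, 0.30110639333724976), 22.863021850585938)
mark 61 -145.5030982643187
off [0.  0.1 1.2] roll 1.081684788871919 tool y -0.221 tilt -1.0 pos [ 0.5256 -0.073   0.2012] q7 -0.034 F [-0.1  0.6  0.5] T [-0.039 -0.039 -0.037] w 0.804 t 21.4333
cam angle deg -180.0 34.02615219941723 589
((8.352365493774414, 15.182287216186523), 32.32943344116211)
```

View pics/w7.png

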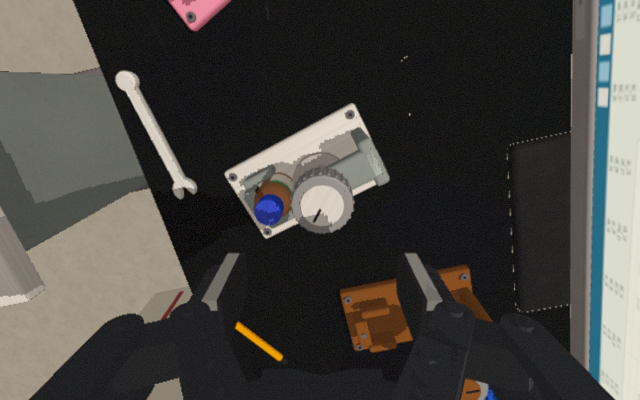

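The bottle (cap 268,208) is upright against the backstop. The mark is at -145.5°, and cam geometry puts the cam at about -120°, so the slip is about 0.4 rad (one click). I'll check the other bottles quickly and hand in.

Run:
```python
from h import *
im,d,P=snap("top"); X=cloud(d,P)
for k,(a,b,c,e) in dict(w=(195,192,224,220),k=(221,228,247,255)).items():
    p=X[b:e,a:c].reshape(-1,3); p=p[(p[:,2]>.01)&(p[:,2]<.12)]; print(k,p[p[:,2]>p[:,2].max()-.008].mean(0).round(4))
print(manip.hand_in())
```

```text
w [0.5064 0.3187 0.0578]
k [0.4211 0.2631 0.0621]
the job is handed in; nothing more can be done
None
```

The tallest bottle (blue cap, measured at about 72 mm) now stands in the nest of the white/grey clamp, and I've handed the job in. No verdict was reported.

**Placing:** I gripped the bottle high so the hand's body would clear the knob. I lowered it between the walls without any noticeable contact force and let it go about 2 mm above the floor. It settled with its cap top at 83 mm, as expected for fully down.

**Clamping:** I turned the knob 2.06 rad clockwise. The torque rose by about 0.45 N m near 1.77 rad, then fell back, which fits one click. Then I let go and lifted clear.

**Last checks:**
- **Bottle:** it is upright (tilt about 0.01 rad) and has been pushed against the backstop. I estimate it is 5 to 10 mm from the nest point.
- **Clutch:** the mark is at -145.5°, and the geometry puts the cam at about -120°. That gives a slip of about 0.4 rad, or one click.
- **Other bottles:** both are within about 1 mm of their starts.
- **Time:** about 21.5 s.

**What failed or disagreed:**
- **Cam fit:** fitting the cam directly in the depth image failed because too much of it was hidden. The cam angle therefore comes from the bottle's position and from the torque readings.
- **Bottle offset:** the camera read it 3.5 mm sideways, slightly more than the 2 mm the walls allow, so about 1 mm of that is measurement error.
- **Not measured:** I had no way to measure the cam's pressing force.

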